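# Put a well plate away in the lowest rack bay that takes it

## Robot

A 6-joint arm with a two-finger parallel gripper is mounted at the origin on the work surface. World frame = base frame: x ahead of the robot, y to its left, z up, the work surface at z = 0. Lengths are in m, angles in rad, forces in N, time in s.
With the tool pointing down it reaches from about 0.35 to 0.775 m from the base axis. Payload 7.3 kg.
Tool frame: the origin (TCP) lies at the very end of the fingers, on their centre line; the grasp point (between the pads) lies 19 mm behind it (robot.pinch_z is the distance from the TCP to the grasp point, in m); z points along the fingers, y is the line along which they close (so a half turn about z gives the same grasp; the last joint's range is limited). The gripper opens to 92 mm and grips with 3 to 60 N. Pads are 19 mm wide; open, the fingers measure 130 mm over their backs; the gripper's body (75 mm by 190 mm) begins 47 mm behind the grasp point.
Start: joints at [1.145, 0.342, 1.524, -0, 1.275, -0.146], TCP at [0.145, 0.505, 0.227] pointing down, gripper open.
Joint ranges: [-2.53, 2.53], [-0.77, 2.02], [0.04, 2.7], [-1, 4.14], [0.28, 2.66], [-3.11, 3.11]. Speed limits (rad/s): [2.57, 2.57, 3.14, 3.14, 3.14, 3.14].

## Interface

Orientations are given as [roll, pitch, yaw] about the fixed x, y, z axes, in that order (R = Rz(yaw) Ry(pitch) Rx(roll)).
In Python, from cell import robot gives the robot as it stands.
- The arm moves only by the tool move_arm, never from a script. Its argument "motion" is a list of rows, each a list of 6 numbers: the shift along the tool's x, y, z in units of 0.1 m (1.0 is 0.1 m), then the turn, a rotation vector about the tool's x, y, z in units of pi rad (1.0 is pi rad). In form: [[dx, dy, dz, rx, ry, rz], ...]. A call has 1 to 12 rows; each row is the pose to reach, as a shift and turn from the pose commanded when the call began, along the tool's axes at that moment, turning the shorter way round; what a row does not reach only later rows make up. A row lasts 1/8 s, in which the tool goes at most 62.5 mm and 10.7 degrees, less where a joint would pass 70% of its speed; a pose out of reach is approached as far as the arm can. A call with a number of a shift or a turn outside -1 to 1 is refused whole. A call with a gripper value outside its range is refused whole. "fingers" is the opening, from -1 (shut) to 1 (fully open), set as the call begins (left out, the last holds). The fingers move at their own pace and stop on an object; "newtons" is the grip in N (left out, the last holds). Time passes only in rows, so rows that repeat a pose let the fingers close. It gives the time, the measured TCP pose, the force, the opening and the grip force at its end, in the units of the state.
- robot.observe(): the state, without advancing time (a new reading comes with each control period).
- robot.read_camera(name): name is "side" or "top"; returns a dict with "image" (400x640x3 uint8, red, green, blue), "range_z" (400x640 float32, m along the optical axis (not along the pixel's ray), 0 where there is no reading), "vfov" (degrees; the focal length in pixels is half the picture's height over the tangent of half this angle, whatever the lens; pixels are square), "cx", "cy" (the principal point, pixels), "extrinsics" (4x4, takes a point from camera to world coordinates). Camera axes: x right, y up, looking along -z (the intrinsics and any distortion apply to the point x, -y, -z); pixel columns grow to the right and rows downward; lengths in m; the calibration is good to about 2 mm. A picture is of the moment at which its call begins.
- robot.hand_in(): hands the job in; it is judged then, once.
The state is a dict: "time": time; "qpos": joint angles; "qvel": joint speeds; "joint_efforts": joint torques, N m; "tool_pos": TCP position; "tool_rot": TCP orientation; "contact_force": force on the tool from outside, world axes, zero at the start; "torque": the same for the moment, N m; "opening": finger opening in m; "grip_force": force on a finger pad.
Only numpy, scipy, OpenCV 4.12 (cv2) and the standard library are available. Lean on these libraries where they do the work, as an engineer would, in place of code of your own. Each camera call takes 0.05 s, during which the arm holds its last target. There are 200 camera calls.

## Task

Put the well plate that stands on the bare bench away in the lowest bay of the rack that it will go into, pushed lengthwise fully home against the back stop. Slide it flat on the bench, never lifting it, tipping it or ramming it against the rack, and leave the two plates on the paper sheet, the flask and the bottle where they are.

Things in the scene. Friction and masses are not known exactly. Their poses are not given: they have to be found in the camera images.
- rack: aluminium plate rack screwed to the bench: four bays side by side, open in front, no floor (plates slide on the bench), roofs stepping up from the lowest bay at the robot's left to the tallest at its right. Origin on the bench at the middle of the front edge; x level into the bays, away from the robot; y along the row towards the lowest bay; z up. Nothing of it lies before x = 0; 49 mm high
- bay_1 (a point): middle of the mouth of the lowest bay, on the bench, at rack y = +156 mm; axes as the rack's. Clear height 17.5 mm under the front edge of its roof, a metal strip 10 mm high at rack x = 0. Every bay is 92 mm wide between dividers 12 mm thick with rounded noses; bays are 104 mm apart
- bay_2 (a point): middle of the mouth of the second bay, on the bench, at rack y = +52 mm, clear height 24.5 mm, otherwise as bay_1
- bay_3 (a point): middle of the mouth of the third bay, on the bench, at rack y = -52 mm, clear height 31.5 mm, otherwise as bay_1
- bay_4 (a point): middle of the mouth of the tallest bay, on the bench, at rack y = -156 mm, clear height 38.5 mm, otherwise as bay_1
- back_stop (a point): middle, at bench level, of the front face of the stop bar (12 mm high) that closes all bays behind, at rack x = 105 mm. A plate that is home touches it, its origin at rack x = 41 mm, and still sticks out 23 mm in front of the rack
- plate_a: one of three white 96-well plates that look alike: 128 mm long (x) by 85.5 mm wide (y), straight sides, too wide to take between the fingers. They differ only in height: one is 21, one 28, one 35 mm high. Origin at the centre of the underside, z up. 0.08 to 0.28 kg, slides easily (friction about 0.3). Two of the three stand on the paper sheet; the third, on the bare bench before the rack, is to be put away, either end first
- plate_b: one of three white 96-well plates that look alike: 128 mm long (x) by 85.5 mm wide (y), straight sides, too wide to take between the fingers. They differ only in height: one is 21, one 28, one 35 mm high. Origin at the centre of the underside, z up. 0.08 to 0.28 kg, slides easily (friction about 0.3). Told from the others as plate_a is
- plate_c: one of three white 96-well plates that look alike: 128 mm long (x) by 85.5 mm wide (y), straight sides, too wide to take between the fingers. They differ only in height: one is 21, one 28, one 35 mm high. Origin at the centre of the underside, z up. 0.08 to 0.28 kg, slides easily (friction about 0.3). Told from the others as plate_a is
- paper: flat salmon-coloured sheet of bench paper, 200 mm (x) by 320 mm (y), under 1 mm thick, fixed on the bench to the robot's right; origin at its centre. Two plates stand on it
- flask: small empty conical glass flask, 66 mm across the foot, 105 mm high, standing on the bench by the right end of the rack; origin at the centre of its foot
- bottle: white plastic bottle with a screw cap, 62 mm across, 130 mm high, standing on the bench by the left end of the rack; origin at the centre of its foot
Mind the look-alikes: they are no part of the job. What is shaped like the plate_b but yellow is not meant.

How it is judged:
By the outcome, as a careful person would: the job done as asked, in the order asked, and still so for the second after the job is handed in, with the robot touching nothing.
It also fails if it takes over 61 s, if anything falls off the work surface, if the arm or the gripper's body presses on something with over 40 N, if the wrist force passes 120 N, or if a joint passes its speed limit or range.

## Working session

There is one attempt and no reset: what is moved stays moved. The work goes in short steps, Python scripts to look and compute and a tool call to move; the robot and the scene stay as the last step left them, time stands still between calls to the robot, and variables do not carry over. Pictures are saved under pics/ and viewed, at most 10 in all, crops included, and the job is handed in when it is done.

Besides the shell and the picture viewer there is one more tool, called after "Request:" by a JSON object that holds its "api" and its "payload", one argument or row to a line. move_arm: Moves the arm, as the interface text tells. Shifts and turns lie within -1 to 1; 1 stands for 0.1 m of shift or pi rad of turn. Its arguments: {"type":"object","properties":{"motion":{"type":"array"},"fingers":{"type":"number"},"newtons":{"type":"number"}},"required":["motion"]}

```bash
ls; mkdir -p pics; cat > h.py <<'E'
import numpy as np, cv2
from cell import robot
def cam(n):
    c=robot.read_camera(n); c['f']=200/np.tan(np.radians(c['vfov'])/2); return c
def pts(c):
    v,u=np.mgrid[0:400,0:640]; z=c['range_z']
    p=np.stack([(u-c['cx'])/c['f']*z,-(v-c['cy'])/c['f']*z,-z],-1)
    E=c['extrinsics']; return p@E[:3,:3].T+E[:3,3]
E
python3 - <<'E'
from h import *
for n in('side','top'):
    c=cam(n); cv2.imwrite(f'pics/{n}0.png',c['image'][...,::-1]); np.savez(f'{n}0.npz',**c)
    print(n,c['f'],c['cx'],c['cy'],c['extrinsics'].round(3).tolist(),(c['range_z']>0).mean(),[k for k in c])
print(robot.observe())
E
```

```text
pics
side 486.4440606562253 327.4753240721165 190.75484825700374 [[0.989, 0.113, -0.094, 0.407], [-0.147, 0.768, -0.624, -0.873], [0.001, 0.631, 0.776, 1.067], [0.0, 0.0, 0.0, 1.0]] 0.99575390625 ['image', 'range_z', 'vfov', 'cx', 'cy', 'extrinsics', 'f']
top 403.31422667550174 320.8652692307247 198.3831680822484 [[0.015, 0.996, -0.088, 0.406], [-1.0, 0.014, -0.007, -0.054], [-0.006, 0.088, 0.996, 1.28], [0.0, 0.0, 0.0, 1.0]] 0.99619140625 ['image', 'range_z', 'vfov', 'cx', 'cy', 'extrinsics', 'f']
{'time': 0.1, 'qpos': array([ 1.14499552e+00,  3.42634640e-01,  1.52489024e+00,  2.61524065e-05,
        1.27543260e+00, -1.46019886e-01]), 'qvel': array([ 0.00011532,  0.00063296, -0.00162733,  0.00077891,  0.00070079,
        0.00139047]), 'joint_efforts': array([ 1.54007334e-04, -4.32015359e+01, -2.44688988e+01,  7.18233478e-02,
        5.27624774e-02, -2.94422910e-05]), 'tool_pos': array([0.14480763, 0.50426185, 0.22613494]), 'tool_rot': array([-3.14024599e+00, -2.23327650e-04,  2.86180396e+00]), 'contact_force': array([0.51763653, 0.37943201, 0.19731702]), 'torque': array([ 0.00319606, -0.03879928, -0.04666261]), 'grip_force': 0.0, 'opening': 0.09154002358271006}
```

View pics/top0.png

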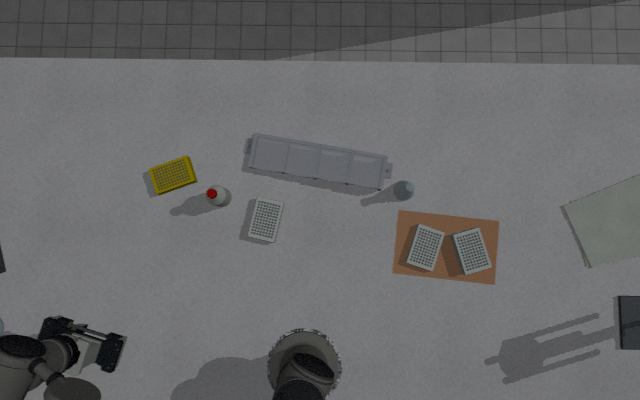

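View pics/side0.png

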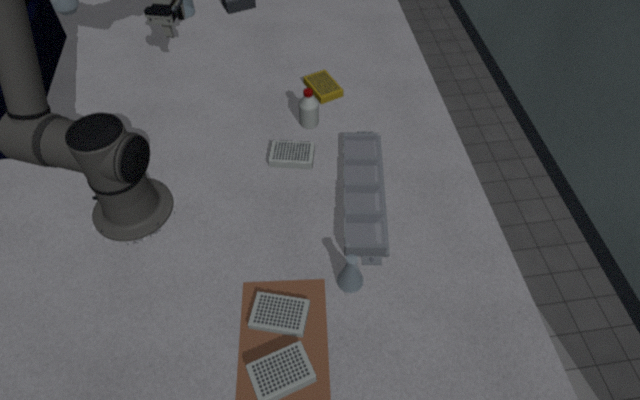

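The top view shows the target plate at about (265,220), the rack from (245,140) to (390,180), the bottle at (218,195) and the flask at (403,190). The two paper plates are at (426,247) and (472,251). In the side view the target is at (291,153).

```bash
cat >> h.py <<'E'
def ray(c,uv,z):
    uv=np.atleast_2d(uv).astype(float)
    d=np.stack([(uv[:,0]-c['cx'])/c['f'],-(uv[:,1]-c['cy'])/c['f'],-np.ones(len(uv))],-1)
    E=c['extrinsics']; d=d@E[:3,:3].T; o=E[:3,3]
    return o+d*((z-o[2])/d[:,2])[:,None]
def blob(c,box,thr):
    u0,v0,u1,v1=box; im=c['image'][v0:v1,u0:u1].astype(int)
    m=((im.min(-1)>thr)).astype(np.uint8)
    m=cv2.morphologyEx(m,cv2.MORPH_CLOSE,np.ones((7,7)))
    cs,_=cv2.findContours(m,cv2.RETR_EXTERNAL,cv2.CHAIN_APPROX_NONE)
    k=max(cs,key=cv2.contourArea)[:,0]+[u0,v0]
    return k
def rect(p):
    r=cv2.minAreaRect((p[:,:2]*1000).astype(np.float32)); b=cv2.boxPoints(r)
    e=[b[1]-b[0],b[2]-b[1]]; l=max(e,key=np.linalg.norm); a=np.degrees(np.arctan2(l[1],l[0]))
    return np.round(r[0],1),np.round(r[1],1),round((a+90)%180-90,1)
E
python3 - <<'E'
from h import *
C={n:dict(np.load(n+'0.npz')) for n in('top','side')}
c=C['top']
for n,b in (('top',(240,190,292,250)),('side',(258,132,325,175))):
    im=C[n]['image']; print(n,np.percentile(im[b[1]:b[3],b[0]:b[2]].min(-1),[5,25,50,75,90,97]))
for n,boxes in(('top',dict(T=(240,190,292,250),P1=(402,218,448,278),P2=(448,218,498,282))),('side',dict(T=(258,132,325,175),P1=(240,284,318,340),P2=(238,336,322,400)))):
    P=pts(C[n])
    bench=P[230:260,300:380,2] if n=='top' else P[180:260,200:260,2]
    print(n,'bench z',np.median(bench),bench.std())
    for k,(u0,v0,u1,v1) in boxes.items():
        q=P[v0:v1,u0:u1].reshape(-1,3); z=q[:,2]
        h,e=np.histogram(z,bins=np.arange(-.008,.05,.002)); print(n,k,h)
        t=q[z>.014]; print('   top med',np.percentile(t[:,2],[50,75,95]).round(4),rect(t))
P=pts(c); q=P[120:200,235:400]
m=(q[...,2]>.012)&(q[...,2]<.06)
n,l,s,_=cv2.connectedComponentsWithStats(m.astype(np.uint8))
for i in range(1,n):
    if s[i,4]>100:
        t=q[l==i]; print('rack?',s[i],rect(t),np.percentile(t[:,2],[5,50,95]))
# bottle, flask
for k,(u0,v0,u1,v1) in dict(bottle=(200,180,235,212),flask=(390,175,418,202)).items():
    t=P[v0:v1,u0:u1].reshape(-1,3); t=t[t[:,2]>.02]; print(k,t.min(0),t.max(0))
for n,b in (('top',(150,60)),):
    im=np.vstack([cv2.resize(c['image'][120:260,190:410],(0,0),fx=3.6,fy=3.6,interpolation=cv2.INTER_CUBIC)])
    cv2.imwrite('pics/crop.png',im[...,::-1])
E
```

```text
top [ 81.  97. 116. 119. 121. 122.]
side [ 83. 101. 112. 115. 117. 119.]
top bench z 0.0008376060525556728 0.05839919602198657
top T [  3  49 183 460 567 451 183  49   5   3   3   4   2   3   4  24  92 269
 354 258 103  24   4   1   0   0   0   0]
   top med [0.0291 0.0308 0.0336] (array([434.3,  57.6]), array([230.6, 127.6]), np.float32(77.5))
top P1 [  1  20 105 317 449 428 189  61  12   6   7  15  64 194 338 330 157  52
   6   0   0   0   0   0   0   0   0   0]
   top med [0.0218 0.0235 0.0262] (array([ 412. , -242.2]), array([353.6, 127.7]), np.float32(71.9))
top P2 [  3  30 131 358 570 497 221  70  18  11   8   8  12   9  14   7   9  10
  23  57 238 327 325 176  50   7   1   0]
   top med [0.0356 0.0374 0.0401] (array([ 350.6, -310.9]), array([142.1, 505.5]), np.float32(-86.5))
side bench z 0.0005765254855807367 0.07526674107376044
side T [  3  30 145 459 570 354 127  55  26  20  16  22  20  25  29  37  96 218
 333 213  59   6   0   0   0   0   0   0]
   top med [0.0286 0.0301 0.0327] (array([ 396.7, -343.6]), array([1050.2,  135.4]), np.float32(83.7))
side P1 [  0  18 155 563 864 547 144  32  25  15  18  40 112 453 746 468 135  14
   1   0   0   0   0   0   0   0   0   0]
   top med [0.0211 0.0224 0.0246] (array([ 354.4, -590.3]), array([557.1, 141.8]), np.float32(86.2))
side P2 [   1   21  198  679 1063  583  140   20   11   18   16   11   15   14
   13   13   17   21   34  114  642  997  586  117    9    0    0    0]
   top med [0.0349 0.0362 0.0381] (array([ 406.8, -661. ]), array([127.8, 405.9]), np.float32(-73.3))
rack? [  13   13  140   58 4720] (array([636.2, -29.5]), array([429.6, 117.1]), np.float32(80.7)) [0.01895998 0.03343233 0.04602721]
bottle [ 0.40610746 -0.05426975  0.02018695] [0.54851282 0.30100955 1.28036426]
flask [ 0.40610746 -0.33030838  0.0201894 ] [ 0.57577498 -0.05426975  1.28036426]
```

View pics/crop.png

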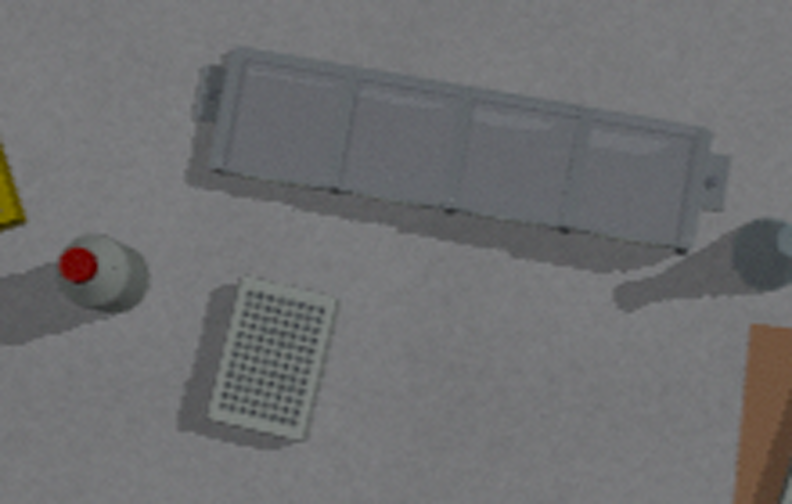

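The crop confirms that the target is about 28 mm high (0.0286–0.029 measured in both views), and the paper plates measure about 21 and 35 mm. So 24.5 mm is too low for it and it belongs in bay_3 (31.5 mm). Next I fit the rack, plate and bottle precisely.

```bash
cat >> h.py <<'E'
def line(p): # robust line, angle deg
    vx,vy,x,y=cv2.fitLine((p*1000).astype(np.float32),cv2.DIST_HUBER,0,.01,.01).ravel(); return np.array([x,y]),np.degrees(np.arctan2(vy,vx))
def plate(c,seed,z=.028):
    P=pts(c); m=(abs(P[...,2]-z)<.008)&(np.linalg.norm(P[...,:2]-seed,axis=-1)<.085)
    n,l,s,_=cv2.connectedComponentsWithStats(m.astype(np.uint8)); i=1+np.argmax(s[1:,4])
    cs,_=cv2.findContours((l==i).astype(np.uint8),cv2.RETR_EXTERNAL,cv2.CHAIN_APPROX_NONE)
    k=max(cs,key=cv2.contourArea)[:,0]; return rect(ray(c,k,z))
E
python3 - <<'E'
from h import *
C={n:dict(np.load(n+'0.npz')) for n in('top','side')}
for n in C:
    c=C[n]; print(n,plate(c,[.434,.12]))
    P=pts(c); m=(P[...,2]>.012)&(P[...,2]<.06)&(abs(P[...,0]-.636)<.12)&(abs(P[...,1]+.03)<.26)
    k,l,s,_=cv2.connectedComponentsWithStats(m.astype(np.uint8)); i=1+np.argmax(s[1:,4]); q=P[l==i]
    a=np.radians(-9.3)
    for _ in range(4):
        R=np.array([[np.cos(a),np.sin(a)],[-np.sin(a),np.cos(a)]]); r=q[:,:2]@R.T
        y0=np.median(r[:,1]); f=[]
        for y in np.arange(y0-.19,y0+.19,.006):
            t=r[abs(r[:,1]-y)<.003,0]
            if len(t)>3: f.append((np.sort(t)[1],y))
        f=np.array(f); o,ang=line(f); d=(ang%180)-90; a+=np.radians(d)
    R=np.array([[np.cos(a),np.sin(a)],[-np.sin(a),np.cos(a)]]); r=q[:,:2]@R.T; fx=np.median(f[:,0])
    # side extents, excluding brackets (low z)
    body=r[(r[:,0]>fx+.01)&(r[:,0]<fx+.03)]
    print(' rack yaw',np.degrees(a),'front x',fx,'y ext',np.percentile(body[:,1],[.3,99.7]),'x max',np.percentile(r[:,0],99))
    for zz in range(6):pass
    for b in(1,0,-1,-2):
        yc=y0+.052+b*.104; t=q[(abs(r[:,1]-yc)<.03)&(r[:,0]>fx+.0)&(r[:,0]<fx+.09)]; print('  roof',b,np.median(t[:,2]).round(4))
    B=(P[...,2]>.03)&(P[...,2]<.14)&(np.linalg.norm(P[...,:2]-[.49,.20],axis=-1)<.09)
    t=P[B]; t=t[t[:,2]>.04]; print(' bottle',np.percentile(t,[1,99],axis=0).round(3).tolist())
E
```

```text
top (array([449.9, 127.7]), array([ 86.2, 127.9]), np.float32(-12.7))
 rack yaw -9.282589721073613 front x 0.5765796377003498 y ext [-0.1402547   0.28572212] x max 0.6893833613163984
  roof 1 0.0226
  roof 0 0.0298
  roof -1 0.0364
  roof -2 0.0436
 bottle [[0.488, 0.241, 0.042], [0.544, 0.286, 0.135]]
side (array([448.1, 122.2]), array([ 97.4, 128.3]), np.float32(-12.6))
 rack yaw -9.510350042023267 front x 0.5760881220328555 y ext [-0.14042486  0.28645791] x max 0.6876997852846345
  roof 1 0.0268
  roof 0 0.0335
  roof -1 0.0407
  roof -2 0.0418
 bottle [[0.488, 0.239, 0.041], [0.547, 0.28, 0.133]]
```

```bash
cat >> h.py <<'E'
A=np.radians(-9.4); RR=np.array([[np.cos(A),-np.sin(A)],[np.sin(A),np.cos(A)]]); O=RR@[.5763,.073] # rack origin in world
from scipy.spatial.transform import Rotation as Ro
def w2r(p): return (np.asarray(p)-O)@RR
def go(x,y,z,yaw): # rack-frame mm, z mm, yaw relative to rack deg
    s=robot.observe(); R0=Ro.from_euler('xyz',s['tool_rot']); p=np.r_[O+RR@(np.array([x,y])/1e3),z/1e3]
    R1=Ro.from_euler('xyz',[np.pi,0,A+np.radians(yaw)])
    print('shift',(R0.inv().apply(p-s['tool_pos'])*10).round(3),'turn',((R0.inv()*R1).as_rotvec()/np.pi).round(4))
    return p
def st():
    s=robot.observe(); print('t',s['time'],'rack mm',(w2r(s['tool_pos'][:2])*1e3).round(1),'z',s['tool_pos'][2].round(4),'yaw',np.degrees(s['tool_rot'][2]-A).round(2),'F',s['contact_force'].round(1))
E
python3 -c "
from h import *
st(); print(O,w2r([.4495,.127])); go(-238,126,120,180)"
```

```text
t 0.1 rack mm [-515.8  448.1] z 0.2261 yaw 173.37 F [0.5 0.4 0.2]
[ 0.58048433 -0.02210498] [-0.15357821  0.12570968]
shift [-3.132 -2.878  1.065] turn [-0.0004 -0.0001 -0.0368]
```

Request:
{"api": "move_arm", "payload": {
  "motion": [
    [-0.4,-0.36,0,0,0,0],
    [-0.8,-0.72,0.1,0,0,0],
    [-1,-0.9,0.2,0,0,0]
  ],
  "fingers": -0.13
}}

```text
time: 0.48
tool_pos: [0.2169, 0.3885, 0.2063]
tool_rot: [-3.141, 0.0, 2.861]
contact_force: [0.2, -0.7, -0.1]
opening: 0.0664
grip_force: 0.0
```

Request:
{"api": "move_arm", "payload": {
  "motion": [
    [-0.4,-0.36,0.1,0,0,0],
    [-0.8,-0.72,0.2,0,0,0],
    [-1,-0.9,0.3,0,0,0]
  ]
}}

```text
time: 0.85
tool_pos: [0.2882, 0.2744, 0.1763]
tool_rot: [-3.141, -0.0, 2.86]
contact_force: [0.7, 0.8, 0.0]
opening: 0.0411
grip_force: 0.0
```

Request:
{"api": "move_arm", "payload": {
  "motion": [
    [-0.4,-0.36,0.1,0,0,-0.02],
    [-0.8,-0.72,0.2,0,0,-0.037],
    [-1.0,-0.95,0.4,0,0,-0.037],
    [-1.0,-0.95,0.4,0,0,-0.037],
    [-1.0,-0.95,0.4,0,0,-0.037]
  ]
}}

```text
time: 1.48
tool_pos: [0.3572, 0.1578, 0.1368]
tool_rot: [3.141, -0.0, 2.978]
contact_force: [-0.2, -0.4, 0.4]
opening: 0.04
grip_force: 0.0
```

```bash
python3 -c "
from h import *
st(); go(-238,126,8,180);print(robot.observe()['opening']); c=cam('top'); print(plate(c,[.4495,.127]))"
```

```text
t 1.475 rack mm [-249.7  141. ] z 0.1368 yaw 180.0 F [-0.2 -0.4  0.4]
shift [-0.118 -0.151  1.288] turn [ 0.0001 -0.0001  0.    ]
0.04004178848326296
(array([449.8, 127.7]), array([ 86.4, 127.5]), np.float32(-12.4))
```

Request:
{"api": "move_arm", "payload": {
  "motion": [
    [-0.08,-0.15,0.4,0,0,0],
    [-0.08,-0.15,0.8,0,0,0],
    [-0.08,-0.15,1.0,0,0,0]
  ]
}}

```text
time: 1.9
tool_pos: [0.362, 0.1422, 0.0357]
tool_rot: [-3.141, -0.001, 2.98]
contact_force: [-0.1, 0.5, 0.3]
opening: 0.0397
grip_force: 0.0
```

Request:
{"api": "move_arm", "payload": {
  "motion": [
    [0,0,0.2,0,0,0],
    [0,0,0.28,0,0,0],
    [0,0,0.28,0,0,0]
  ]
}}

```text
time: 2.28
tool_pos: [0.3627, 0.1419, 0.0088]
tool_rot: [3.142, -0.0, 2.979]
contact_force: [-0.8, -0.7, -0.5]
opening: 0.0403
grip_force: 0.0
```

Request:
{"api": "move_arm", "payload": {
  "motion": [
    [-0.04,0,0,0,0,0],
    [-0.09,0,0,0,0,0],
    [-0.14,0,0,0,0,0],
    [-0.19,0,0,0,0,0],
    [-0.24,0,0,0,0,0],
    [-0.29,0,0,0,0,0],
    [-0.34,0,0,0,0,0],
    [-0.38,0,0,0,0,0],
    [-0.4,0,0,0,0,0]
  ]
}}

```text
time: 3.4
tool_pos: [0.4025, 0.1348, 0.0087]
tool_rot: [3.141, 0.0, 2.978]
contact_force: [-1.1, -0.4, 0.6]
opening: 0.0401
grip_force: 0.4
```

```bash
python3 -c "
from h import *
st(); c=cam('top'); cv2.imwrite('pics/t1.png',cv2.resize(c['image'][120:280,180:420],(0,0),fx=3.3,fy=3.3)[...,::-1]); r=plate(c,[.465,.125]);print(r,w2r(r[0]/1e3))"
```

```text
t 3.4 rack mm [-201.2  125.7] z 0.0087 yaw 180.02 F [-1.1 -0.4  0.6]
(array([489.3, 123.7]), array([ 86.4, 101.8]), np.float32(-9.6)) [-0.11377366  0.12895437]
```

View pics/t1.png

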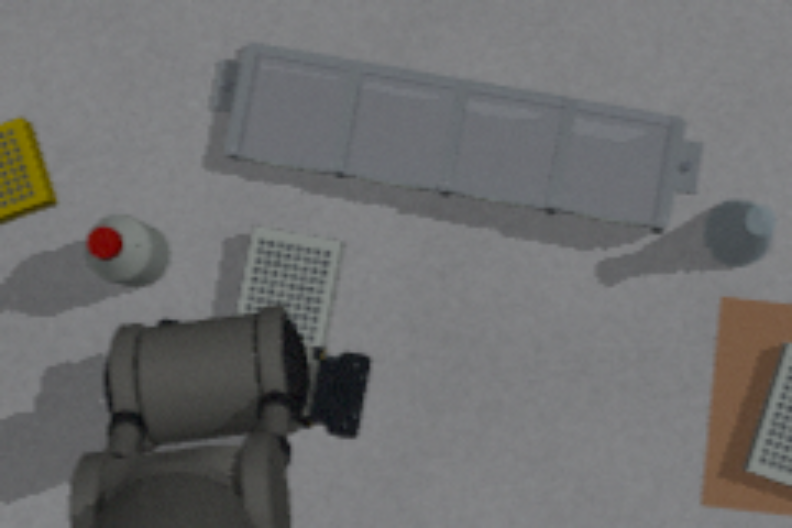

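The plate is square to the rack (−9.6°) and its front end is about 63 mm from the mouth. I'll push it about 25 mm further, then back off, lift and turn for the sideways push.

Request:
{"api": "move_arm", "payload": {
  "motion": [
    [-0.03,0,0,0,0,0],
    [-0.08,0,0,0,0,0],
    [-0.13,0,0,0,0,0],
    [-0.18,0,0,0,0,0],
    [-0.22,0,0,0,0,0],
    [-0.25,0,0,0,0,0],
    [-0.25,0,0,0,0,0],
    [-0.1,0,0,0,0,0]
  ]
}}

```text
time: 4.45
tool_pos: [0.4125, 0.1332, 0.0088]
tool_rot: [3.141, 0.001, 2.977]
contact_force: [-0.1, 0.4, -0.4]
opening: 0.0399
grip_force: 0.0
```

Request:
{"api": "move_arm", "payload": {
  "motion": [
    [0,0,-0.3,0,0,0],
    [0,0,-0.7,0,0,0],
    [0,0,-1,0,0,0.04],
    [0,0,-1,0,0,0.09],
    [0,0,-1,0,0,0.14],
    [0,0,-1,0,0,0.2],
    [0,0,-1,0,0,0.25],
    [0,0,-1,0,0,0.3],
    [0,0,-1,0,0,0.35],
    [0,0,-1,0,0,0.4],
    [0,0,-1,0,0,0.45],
    [0,0,-1,0,0,0.5]
  ],
  "fingers": 0.52
}}

```text
time: 5.95
tool_pos: [0.4107, 0.1334, 0.1084]
tool_rot: [-3.141, 0.0, 1.402]
contact_force: [0.2, -0.3, 0.0]
opening: 0.0696
grip_force: 0.0
```

```bash
python3 -c "
from h import *
st(); 
for n in('top','side'):
  c=cam(n);r=plate(c,[.506,.12]);print(r,w2r(r[0]/1e3))
go(-112,189,9,90)"
```

```text
t 5.95 rack mm [-192.9  125.7] z 0.1084 yaw 89.75 F [ 0.2 -0.3  0. ]
(array([501.9, 121.9]), array([ 85.9, 127.6]), np.float32(-8.8)) [-0.10104887  0.12923645]
(array([499.2, 119.1]), array([ 93.7, 125.5]), np.float32(-8.6)) [-0.1032553   0.12603306]
shift [0.634 0.807 0.994] turn [-0.0003  0.     -0.0001]
```

Request:
{"api": "move_arm", "payload": {
  "motion": [
    [0.31,0.4,0,0,0,0],
    [0.63,0.8,0,0,0,0],
    [0.63,0.8,0,0,0,0],
    [0.63,0.8,0.3,0,0,0],
    [0.63,0.8,0.6,0,0,0],
    [0.63,0.8,0.9,0,0,0],
    [0.63,0.8,0.99,0,0,0],
    [0.63,0.8,0.99,0,0,0]
  ]
}}

```text
time: 7.05
tool_pos: [0.5006, 0.1822, 0.0098]
tool_rot: [-3.141, 0.0, 1.408]
contact_force: [1.0, 0.6, -0.9]
opening: 0.0698
grip_force: 0.0
```

```bash
python3 -c "
from h import *
st(); go(-112,10,9,90); c=cam('side'); cv2.imwrite('pics/s1.png',cv2.resize(c['image'][40:280,200:480],(0,0),fx=2.4,fy=2.4)[...,::-1])"
```

```text
t 7.05 rack mm [-112.2  188.5] z 0.0098 yaw 90.09 F [ 1.   0.6 -0.9]
shift [-1.785e+00 -1.000e-03  8.000e-03] turn [-0.0003  0.0001  0.0005]
```

View pics/s1.png

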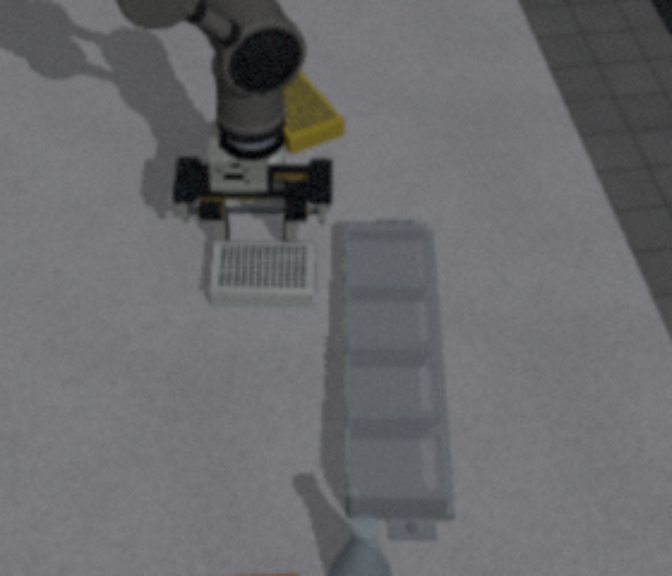

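The fingers stand beside the plate's left long side, at about (255,225) in the crop, with the plate at (262,270). I'll push it sideways toward bay 3.

Request:
{"api": "move_arm", "payload": {
  "motion": [
    [-0.04,0,0,0,0,0],
    [-0.09,0,0,0,0,0],
    [-0.15,0,0,0,0,0],
    [-0.23,0,0,0,0,0],
    [-0.31,0,0,0,0,0],
    [-0.4,0,0,0,0,0],
    [-0.5,0,0,0,0,0],
    [-0.6,0,0,0,0,0],
    [-0.7,0,0,0,0,0],
    [-0.8,0,0,0,0,0],
    [-0.88,0,0,0,0,0],
    [-0.95,0,0,0,0,0]
  ]
}}

```text
time: 8.6
tool_pos: [0.4857, 0.0881, 0.0097]
tool_rot: [-3.141, -0.0, 1.407]
contact_force: [0.4, 1.2, 0.2]
opening: 0.0693
grip_force: 0.3
```

Request:
{"api": "move_arm", "payload": {
  "motion": [
    [-0.08,0,0,0,0,0],
    [-0.18,0,0,0,0,0],
    [-0.28,0,0,0,0,0],
    [-0.38,0,0,0,0,0],
    [-0.48,0,0,0,0,0],
    [-0.56,0,0,0,0,0],
    [-0.62,0,0,0,0,0],
    [-0.66,0,0,0,0,0],
    [-0.68,0,0,0,0,0],
    [-0.68,0,0,0,0,0]
  ]
}}

```text
time: 9.85
tool_pos: [0.4748, 0.0215, 0.0097]
tool_rot: [3.141, -0.0, 1.407]
contact_force: [0.0, -0.1, 0.4]
opening: 0.0697
grip_force: 0.0
```

```bash
python3 -c "
from h import *
st()
for n in('top','side'):
  c=cam(n);r=plate(c,O+RR@[-.102,-.028]);print(r,w2r(r[0]/1e3)); cv2.imwrite(f'pics/{n}2.png',cv2.resize(c['image'],(0,0),fx=1.25,fy=1.25)[...,::-1])"
```

```text
t 9.85 rack mm [-111.4   25.8] z 0.0097 yaw 90.03 F [ 0.  -0.1  0.4]
(array([472.8, -52.8]), array([ 45. , 127.5]), np.float32(-7.7)) [-0.10122507 -0.0478705 ]
(array([475.2, -31.1]), array([102.9, 127.5]), np.float32(-9.2)) [-0.10240147 -0.0260699 ]
```

Request:
{"api": "move_arm", "payload": {
  "motion": [
    [-0.03,0,0,0,0,0],
    [-0.08,0,0,0,0,0],
    [-0.13,0,0,0,0,0],
    [-0.18,0,0,0,0,0],
    [-0.22,0,0,0,0,0],
    [-0.24,0,0,0,0,0],
    [-0.245,0,0,0,0,0],
    [-0.245,0,0,0,0,0],
    [-0.2,0,0,0,0,0],
    [-0.1,0,0,0,0,0]
  ]
}}

```text
time: 11.2
tool_pos: [0.4733, 0.012, 0.0097]
tool_rot: [3.142, -0.0, 1.407]
contact_force: [-1.1, -0.3, 0.1]
opening: 0.0699
grip_force: 0.0
```

Request:
{"api": "move_arm", "payload": {
  "motion": [
    [0,0,-0.4,0,0,0],
    [0,0,-0.8,0,0,0],
    [0.2,-0.4,-1,0,0,0],
    [0.4,-0.9,-1,0,0,0],
    [0.4,-1,-1,0,0,-0.05],
    [0.4,-1,-1,0,0,-0.1],
    [0.4,-1,-1,0,0,-0.15],
    [0.4,-1,-1,0,0,-0.2],
    [0.4,-1,-1,0,0,-0.25],
    [0.4,-1,-1,0,0,-0.3],
    [0.4,-1,-1,0,0,-0.35],
    [0.4,-1,-1,0,0,-0.4]
  ],
  "fingers": -0.13
}}

```text
time: 12.7
tool_pos: [0.3809, 0.068, 0.1098]
tool_rot: [3.141, -0.0, 2.67]
contact_force: [-0.0, -0.5, 0.2]
opening: 0.0398
grip_force: 0.0
```

```bash
python3 -c "
from h import *
st()
for n in('top','side'):
  c=cam(n);r=plate(c,O+RR@[-.102,-.052]);print(r,w2r(r[0]/1e3)); np.savez(n+'3.npz',**c); cv2.imwrite(f'pics/{n}3.png',cv2.resize(c['image'][120:280,200:440],(0,0),fx=3.3,fy=3.3,interpolation=cv2.INTER_CUBIC)[...,::-1])"
```

```text
t 12.7 rack mm [-211.6   56.3] z 0.1098 yaw 162.36 F [-0.  -0.5  0.2]
(array([472.1, -55.7]), array([ 85.3, 127.5]), np.float32(-9.3)) [-0.10144203 -0.05084588]
(array([470.5, -59.9]), array([ 89.5, 128.7]), np.float32(-8.4)) [-0.10233457 -0.05525081]
```

View pics/top3.png

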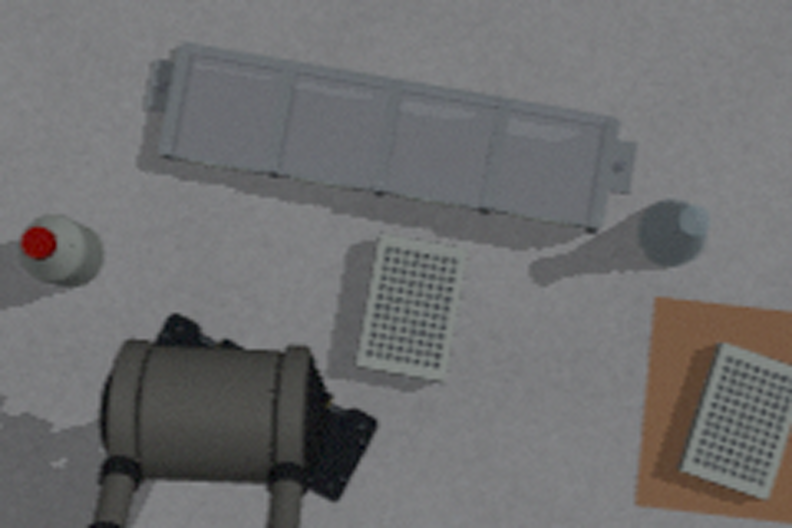

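The plate is at about (412,305) in the crop, squared to the bay between noses at (380,193) and (484,210). I'll check the lateral centring against those dark nose spots.

```bash
python3 -c "
from h import *
c=dict(np.load('top3.npz')); g=cv2.GaussianBlur(c['image'],(3,3),0).min(-1).astype(float)
for u,v in((275,174),(380,193),(484,210),(592,229)):
  u=int(200+u/3.3);v=int(120+v/3.3); w=g[v-3:v+4,u-4:u+5]; k=np.clip(np.percentile(w,25)-w,0,None); V,U=np.mgrid[v-3:v+4,u-4:u+5]
  uv=[(k*U).sum()/k.sum(),(k*V).sum()/k.sum()]; print(uv,[(w2r(ray(c,uv,z)[0,:2])*1e3).round(1) for z in(.005,.02,.03)])
st(); go(-187,-52,9,180)
"
```

```text
[np.float64(282.6280991735537), np.float64(172.61157024793388)] [array([  2.5, 102.6]), array([  0.5, 100.7]), array([-0.8, 99.4])]
[np.float64(314.5217391304348), np.float64(178.26956521739132)] [array([ 2.6, -1. ]), array([ 0.7, -1.7]), array([-0.7, -2.1])]
[np.float64(346.2888888888889), np.float64(183.55555555555554)] [array([   3.9, -103.6]), array([   1.9, -103. ]), array([   0.5, -102.7])]
[np.float64(378.2281879194631), np.float64(189.0201342281879)] [array([   4.7, -206.4]), array([   2.6, -204.7]), array([   1.3, -203.6])]
t 12.8 rack mm [-211.6   56.2] z 0.1098 yaw 162.13 F [-0.1 -0.6  0. ]
shift [-0.566 -0.955  1.007] turn [ 0.      0.     -0.0993]
```

Request:
{"api": "move_arm", "payload": {
  "motion": [
    [-0.28,-0.48,0,0,0,-0.05],
    [-0.57,-0.95,0,0,0,-0.1],
    [-0.57,-0.95,0,0,0,-0.1],
    [-0.57,-0.95,0.3,0,0,-0.1],
    [-0.57,-0.95,0.6,0,0,-0.1],
    [-0.57,-0.95,0.9,0,0,-0.1],
    [-0.57,-0.95,1.0,0,0,-0.1],
    [-0.57,-0.95,1.0,0,0,-0.1]
  ]
}}

```text
time: 13.8
tool_pos: [0.3879, -0.0429, 0.0096]
tool_rot: [3.141, -0.001, 2.977]
contact_force: [0.5, 0.2, -0.6]
opening: 0.0397
grip_force: 0.0
```

```bash
python3 -c "
from h import *
st(); go(-138,-53.3,9,180)"
```

```text
t 13.8 rack mm [-186.6  -52. ] z 0.0096 yaw 179.96 F [ 0.5  0.2 -0.6]
shift [-0.486 -0.013  0.006] turn [ 0.0001 -0.0003 -0.0002]
```

Request:
{"api": "move_arm", "payload": {
  "motion": [
    [-0.04,0,0,0,0,0],
    [-0.08,0,0,0,0,0],
    [-0.12,0,0,0,0,0],
    [-0.17,-0.002,0,0,0,0],
    [-0.22,-0.004,0,0,0,0],
    [-0.27,-0.007,0,0,0,0],
    [-0.32,-0.01,0,0,0,0],
    [-0.37,-0.013,0,0,0,0],
    [-0.41,-0.015,0,0,0,0],
    [-0.43,-0.015,0,0,0,0],
    [-0.43,-0.015,0,0,0,0]
  ]
}}

```text
time: 15.18
tool_pos: [0.4304, -0.0517, 0.0097]
tool_rot: [3.142, 0.0, 2.978]
contact_force: [-0.7, 0.1, 0.5]
opening: 0.0398
grip_force: 0.0
```

```bash
python3 -c "
from h import *
st()
for n in('top','side'):
  c=cam(n);r=plate(c,O+RR@[-.072,-.052]);print(r,w2r(r[0]/1e3)); cv2.imwrite(f'pics/{n}4.png',cv2.resize(c['image'][120:280,200:440],(0,0),fx=3.3,fy=3.3,interpolation=cv2.INTER_CUBIC)[...,::-1])"
```

```text
t 15.175 rack mm [-143.2  -53.7] z 0.0097 yaw 180.03 F [-0.7  0.1  0.5]
(array([527.5, -66.3]), array([85.3, 80.7]), np.float32(80.7)) [-0.04505467 -0.05225529]
(array([511.4, -67.6]), array([ 92.8, 109.6]), np.float32(-8.4)) [-0.06072616 -0.05616738]
```

View pics/top4.png

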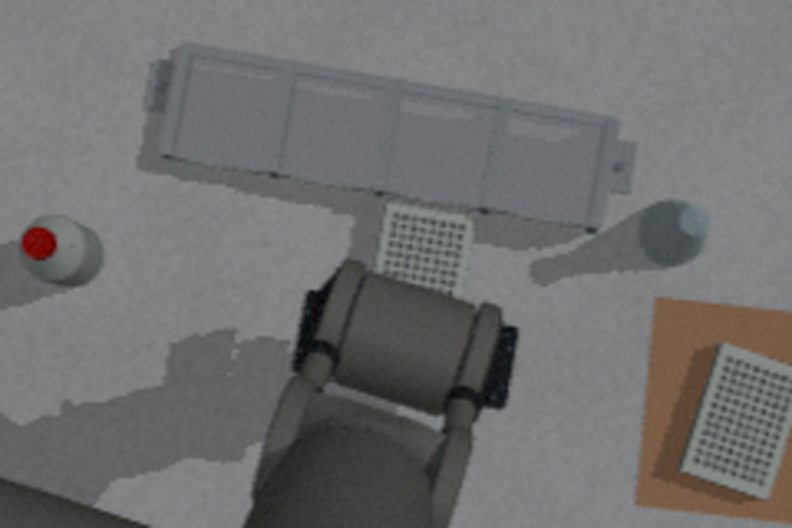

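The plate stands just before bay 3, centred (y −52.3) and square. I'll slide it in.

Request:
{"api": "move_arm", "payload": {
  "motion": [
    [-0.03,0,0,0,0,0],
    [-0.06,0,0,0,0,0],
    [-0.1,0,0,0,0,0],
    [-0.14,0,0,0,0,0],
    [-0.18,0,0,0,0,0],
    [-0.22,0,0,0,0,0],
    [-0.26,0,0,0,0,0],
    [-0.3,0,0,0,0,0]
  ]
}}

```text
time: 16.27
tool_pos: [0.46, -0.0566, 0.0097]
tool_rot: [3.141, -0.0, 2.978]
contact_force: [-0.6, 0.3, -0.1]
opening: 0.0399
grip_force: 0.3
```

```bash
python3 -c "
from h import *
st()
c=cam('top');r=plate(c,O+RR@[-.042,-.052]);print(r,w2r(r[0]/1e3))"
```

```text
t 16.275 rack mm [-113.2  -53.7] z 0.0097 yaw 180.03 F [-0.6  0.3 -0.1]
(array([550.5, -75.2]), array([95.1, 46.8]), np.float32(79.7)) [-0.02090991 -0.05727928]
```

Force is low and the plate is inside the mouth, so I continue.

Request:
{"api": "move_arm", "payload": {
  "motion": [
    [-0.04,0,0,0,0,0],
    [-0.09,0,0,0,0,0],
    [-0.14,0,0,0,0,0],
    [-0.19,0,0,0,0,0],
    [-0.24,0,0,0,0,0],
    [-0.29,0,0,0,0,0],
    [-0.34,0,0,0,0,0],
    [-0.39,0,0,0,0,0],
    [-0.44,0,0,0,0,0],
    [-0.49,0,0,0,0,0],
    [-0.54,0,0,0,0,0],
    [-0.58,0,0,0,0,0]
  ]
}}

```text
time: 17.82
tool_pos: [0.5173, -0.066, 0.0097]
tool_rot: [3.142, 0.0, 2.978]
contact_force: [-0.9, 0.5, -0.3]
opening: 0.0397
grip_force: 0.4
```

Request:
{"api": "move_arm", "payload": {
  "motion": [
    [-0.03,0,0,0,0,0],
    [-0.06,0,0,0,0,0],
    [-0.09,0,0,0,0,0],
    [-0.11,0,0,0,0,0],
    [-0.13,0,0,0,0,0],
    [-0.15,0,0,0,0,0]
  ]
}}

```text
time: 18.58
tool_pos: [0.5319, -0.0684, 0.0097]
tool_rot: [3.141, -0.0, 2.978]
contact_force: [-0.3, 1.1, 0.8]
opening: 0.0397
grip_force: 0.3
```

```bash
python3 -c "
from h import *
st()"
```

```text
t 18.575 rack mm [-40.4 -53.6] z 0.0097 yaw 180.03 F [-0.3  1.1  0.8]
```

Now small steps until the stop is felt.

Request:
{"api": "move_arm", "payload": {
  "motion": [
    [-0.01,0,0,0,0,0],
    [-0.02,0,0,0,0,0],
    [-0.03,0,0,0,0,0],
    [-0.04,0,0,0,0,0],
    [-0.05,0,0,0,0,0]
  ]
}}

```text
time: 19.2
tool_pos: [0.5368, -0.0692, 0.0097]
tool_rot: [3.142, 0.0, 2.978]
contact_force: [-1.5, -0.3, 0.5]
opening: 0.0405
grip_force: 0.4
```

Request:
{"api": "move_arm", "payload": {
  "motion": [
    [-0.01,0,0,0,0,0],
    [-0.015,0,0,0,0,0]
  ]
}}

```text
time: 19.45
tool_pos: [0.5383, -0.0695, 0.0097]
tool_rot: [3.142, 0.0, 2.978]
contact_force: [-0.5, 0.4, -0.1]
opening: 0.0398
grip_force: 0.4
```

Request:
{"api": "move_arm", "payload": {
  "motion": [
    [-0.007,0,0,0,0,0],
    [-0.012,0,0,0,0,0],
    [-0.012,0,0,0,0,0]
  ]
}}

```text
time: 19.82
tool_pos: [0.5384, -0.0695, 0.0095]
tool_rot: [3.141, -0.002, 2.978]
contact_force: [-5.1, 0.9, 2.2]
opening: 0.04
grip_force: 2.6
```

Request:
{"api": "move_arm", "payload": {
  "motion": [
    [-0.007,0,0,0,0,0],
    [-0.012,0,0,0,0,0],
    [-0.012,0,0,0,0,0]
  ]
}}

```text
time: 20.2
tool_pos: [0.5384, -0.0694, 0.0093]
tool_rot: [3.141, -0.005, 2.978]
contact_force: [-7.8, 0.6, 4.3]
opening: 0.0392
grip_force: 4.2
```

The stop is felt: the TCP no longer advances and the force is rising gently. I'll back off and check.

Request:
{"api": "move_arm", "payload": {
  "motion": [
    [0.02,0,0,0,0,0],
    [0.1,0,0,0,0,0],
    [0.3,0,0,0,0,0],
    [0.3,0,-0.4,0,0,0],
    [0.3,0,-0.8,0,0,0],
    [0.6,0.3,-1,0,0,0],
    [0.9,0.8,-1,0,0,0],
    [1,1,-1,0,0,0],
    [1,1,-1,0,0,0]
  ]
}}

```text
time: 21.32
tool_pos: [0.458, 0.0463, 0.1101]
tool_rot: [3.141, 0.002, 2.981]
contact_force: [-0.3, -0.0, 0.4]
opening: 0.0399
grip_force: 0.0
```

Request:
{"api": "move_arm", "payload": {
  "motion": [
    [0,0.4,0,0,0,0],
    [0,0.8,0,0,0,0],
    [0,1,0,0,0,0],
    [0,1,0,0,0,0]
  ]
}}

```text
time: 21.82
tool_pos: [0.4752, 0.144, 0.1096]
tool_rot: [3.141, 0.001, 2.979]
contact_force: [-0.3, 0.4, 0.7]
opening: 0.04
grip_force: 0.0
```

```bash
python3 -c "
from h import *
st()
for n in('top','side'):
  c=cam(n);P=pts(c);q=P[(abs(P[...,2]-.028)<.005)][:,:2];r=w2r(q);t=r[(abs(r[:,1]+.052)<.05)&(r[:,0]>-.06)&(r[:,0]<-.002)]
  print(n,np.percentile(t,[1,99],axis=0).round(4).tolist(), [np.percentile(t[abs(t[:,1]+.052-d)<.012,0],2).round(4) for d in(-.03,0,.03)])
  o=(220,120) if n=='top' else (240,120)
  cv2.imwrite(f'pics/{n}5.png',cv2.resize(c['image'][o[1]:o[1]+160,o[0]:o[0]+200],(0,0),fx=3.5,fy=3.5,interpolation=cv2.INTER_CUBIC)[...,::-1])"
```

```text
t 21.825 rack mm [-130.9  146.6] z 0.1096 yaw 180.11 F [-0.3  0.4  0.7]
top [[-0.0231, -0.0936], [-0.0023, -0.0107]] [np.float64(-0.0226), np.float64(-0.023), np.float64(-0.023)]
side [[-0.0221, -0.0973], [-0.0027, -0.0123]] [np.float64(-0.0217), np.float64(-0.0219), np.float64(-0.0221)]
```

View pics/top5.png

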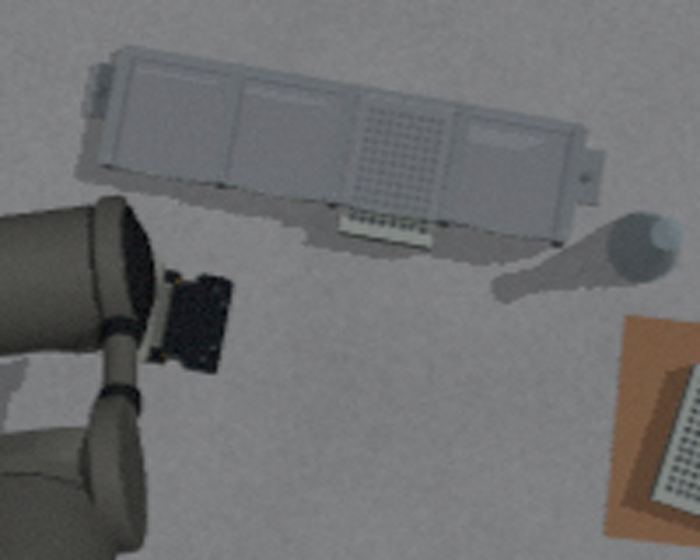

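View pics/side5.png

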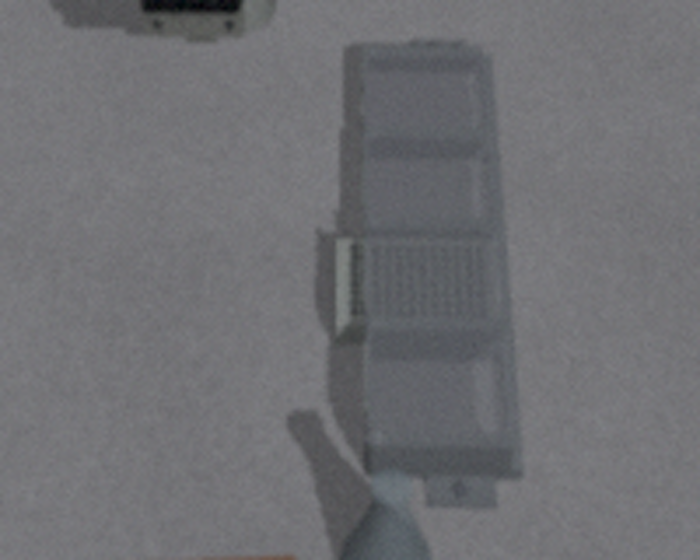

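Both views show the plate fully in bay 3, at (385,230) in the top crop and (345,285) in the side crop. It sticks out 22–23 mm, is square, and the robot is clear of it.

```bash
python3 -c "
from cell import robot
print(robot.hand_in())"
```

```text
the job is handed in; nothing more can be done
None
```

The 28 mm plate is in bay_3, the lowest bay it fits, pushed fully home against the back stop (it sticks out 22–23 mm in both views), and the job is handed in.

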